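# Tip the last vent panel up into the drying rack

### The job

One vent panel was left lying flat over the front edge of the drying rack. Stand it on its long edge, down in one of the rack's slots, squarely in front of the two vent panels that already stand there (not in front of the two plain ones). The finish is fresh: do not let it touch the standing panels or fall off the rack, leave those standing where they are, and do not shift the things around the rack.

Things in the scene. Friction and masses are not known exactly. Their poses are not given: they have to be found in the camera images.
- rack: fixed wooden slotted drying rack, 198 (x) x 300 (y) x 50 mm high; origin under its centre on the bench; x from its front (which looks to the robot's right, -99 mm) to its back (+99 mm), y along the slots, towards the robot, z up. Seven ribs along y, 18 mm wide, tops 50 mm above the bench, part six slots 12 mm wide, floor 26 mm above the bench (24 mm deep), lips rounded by 4 mm
- slot1 (a point): middle of the frontmost slot, on its floor; the six slots' centres lie at x = -75, -45, -15, 15, 45, 75 mm in the rack's frame (pitch 30 mm)
- slot4 (a point): middle of the fourth slot from the front, on its floor; slots 1 to 4 are empty, slots 5 and 6 hold the standing panels
- loose_panel: the loose vent panel: stiff black carbon plate with three mesh-backed openings (solid to a finger), 110 x 120 x 8 mm, about 0.12 kg. At first it lies flat on the rib tops, its front long edge about 20 to 60 mm before the rack's front. Origin: centre of its underside as it lies; x along the 110 mm side (from the rack's front to its back), y along the 120 mm side, z through its thickness, up
- loose_mid (a point): centre of the loose vent panel, mid-thickness; 81 mm above the bench once it stands on a slot's floor, where it may lean 0.2 rad to either side. On edge it slides along the slot when its end is pushed low (under about 50 mm above the slot's floor); pushed higher it rocks and jams
- vent_front: standing vent panel of the same make (110 high, 120 long, 8 mm thick, three mesh-backed openings), on its long edge in the fifth slot, centred about 70 mm to one side or the other (rack's +y or -y) of the rack's middle; origin: centre of its lower edge, on the slot floor; x through its thickness, y along its length, z up. It stands loose and can lean 0.2 rad
- vent_back: a second standing vent panel, the same, in the sixth (rearmost) slot directly behind vent_front; axes likewise
- plain_front: standing plain panel without openings, lower than the vent panels: 80 high, 120 long, 8 mm thick, on its long edge in the fifth slot, on the other side of the rack's middle from the vent panels; origin and axes as for vent_front
- plain_back: a second standing plain panel, 80 x 120 x 8 mm, in the sixth slot directly behind plain_front; axes likewise
- vent_front_mid (a point): centre of vent_front
- vent_back_mid (a point): centre of vent_back
- plain_front_mid (a point): centre of plain_front
- plain_back_mid (a point): centre of plain_back
- spray_can: bystander: spray can, 52 mm in diameter, 155 mm tall, standing on the bench off the near or the far front corner of the rack; origin at the centre of its underside, z up
- filler_tin: bystander: round filler tin, 72 mm in diameter, 85 mm tall, standing on the bench off the other front corner; origin at the centre of its underside, z up
- tape_roll: bystander: roll of masking tape lying on the bench behind the rack (robot's left), 96 mm outside and 76 mm inside diameter, 24 mm high; origin at the centre of its underside, z up
- sanding_block: bystander: hand sanding block lying on the bench behind the rack, 125 x 65 x 32 mm; origin at the centre of its underside, x along its length
There are look-alikes about, which are no part of the job. Leave any blue look-alike of the plain_back alone.

How it is judged:
At the end, for the whole second after the job is handed in: the loose vent panel stands on its 120 mm edge down on the floor of one of the first four slots, within about 16 degrees of upright, its centre within 30 mm sideways of vent_front's; the four standing panels still stand in their slots (angle between loose_panel's own z axis and vertical between 1.29 and 1.85 rad and height (world z) of loose_mid between 0.074 and 0.088 m and angle between the y axis of loose_panel and the y axis of rack, either way round below 0.15 rad and x of loose_mid in the frame of rack between -0.1 and 0.03 m and y of loose_mid in the frame of vent_front between -0.03 and 0.03 m and angle between each of vent_front, vent_back, plain_front, plain_back's own z axis and vertical below 0.28 rad); the robot touches nothing.
It fails at once if the loose panel pressed on a standing panel (contact force between loose_panel and vent_front above 0.3 N or contact force between loose_panel and plain_front above 0.3 N or contact force between loose_panel and vent_back above 0.3 N or contact force between loose_panel and plain_back above 0.3 N).
It fails at once if a standing panel was shifted by more than 20 mm (distance of any of vent_front_mid, vent_back_mid, plain_front_mid, plain_back_mid from where it was at the start of the episode above 0.02 m).
It fails at once if the loose panel fell off the rack (height (world z) of loose_mid below 0.04 m).
It fails at once if a thing beside the rack was shifted by more than 25 mm (distance of any of spray_can, filler_tin, tape_roll, sanding_block from where it was at the start of the episode above 0.025 m).
It also fails if it takes over 53 s, if anything falls off the work surface, if the arm or the gripper's body presses on something with over 40 N, if the wrist force passes 120 N, or if a joint passes its speed limit or range.

### The arm

A 7-joint arm with a two-finger parallel gripper is mounted at the origin on the work surface. World frame = base frame: x ahead of the robot, y to its left, z up, the work surface at z = 0. Lengths are in m, angles in rad, forces in N, time in s.
With the tool pointing down it reaches from about 0.425 to 0.875 m from the base axis. Payload 4.7 kg.
Tool frame: the origin (TCP) lies midway between the tips of the shut fingers; the grasp point (between the pads) lies 19 mm behind it; z points along the fingers, y is the direction in which the jaws open and shut (so a half turn about z gives the same grasp; the last joint's range is limited). The gripper opens to 85 mm and grips with 20 to 120 N. Pads are 22 mm wide; open, the fingers measure 114 mm over their backs; the gripper's body (76 mm by 85 mm) begins 54 mm behind the grasp point. The pads swing forward as they close: fully open they stand 13 mm farther back than shut.
Start: joints at [1.222, 0.321, -0.07, 1.45, 0.023, 1.371, -0.057], TCP at [0.231, -0.608, 0.231] pointing down, gripper open.
Joint ranges: [-2.86, 2.86], [-0.3, 2.09], [-1.38, 1.24], [0.06, 2.45], [-1.56, 4.7], [0.09, 2.05], [-2.69, 2.69]. Speed limits (rad/s): [2.57, 2.57, 3.14, 3.14, 3.14, 3.14, 3.14].

### API

Orientations are given as a unit quaternion [x, y, z, w].
In Python, from rig import read_state, vision, workorder, spotter gives the robot as it stands. The module is installed in compiled form; this text tells all that it offers.
- The arm moves only by the tool servo_tool, never from a script. Its argument "motion" is a list of rows, each an object with "dr": the turn, a rotation vector about the tool's x, y, z in rad, a list of three; "slide": the shift along the tool's x, y, z in mm, a list of three; "grip": the opening, from 0 (shut) to 1 (fully open). In form: [{"dr": [wx, wy, wz], "slide": [x, y, z], "grip": grip}, ...]. A call has 1 to 20 rows; each row shifts and turns the commanded pose from where the row before left it, along the tool's axes as they then stand; what a row does not reach is not made up. A row lasts 1/10 s, in which the tool goes at most 50 mm and 8.59 degrees, less where a joint would pass 70% of its speed; a pose out of reach is approached as far as the arm can. A call with a gripper value outside its range is refused whole. The fingers move at their own pace and stop on an object; "newtons" is the grip in N (left out, the last holds). Time passes only in rows, so rows that do not move let the fingers close. It gives the time, the measured TCP pose, the force and the opening at its end, in the units of the state.
- read_state(): the state, without advancing time (a new reading comes with each control period).
- vision.grab_frame(name): name is "scene" or "top"; returns a dict with "frame" (480x640x3 uint8, red, green, blue), "K" (3x3 intrinsics, pixels), "T" (4x4, takes a point from camera to world coordinates). Camera axes: x right, y down, z forward; pixel columns grow to the right and rows downward; lengths in m; the calibration is good to about 2 mm. A picture is of the moment at which its call begins. There is no depth.
- workorder.close_job(): hands the job in, once; it reports no verdict.
Trained networks look in the newest picture that a camera, given by its name, has taken for a name from the list of things; names that differ only in an ending like _2 or _b are one class to them, and where a whole thing is asked for, a point or a joint stands for the part that bears it (a point fixed in the world has none). Each returns a list of dicts, best first, with "confidence" (0 to 1); they miss things now and then, are a little off and sometimes report something else, mostly with a low value. They report only what shows in the picture. A call takes as long as a camera call. They do not tell look-alikes from the thing itself.
- spotter.look_for(thing, camera): "centre" ([x, y, z] in m, in world coordinates, good to about 4 mm: the middle of the surface that is visible of it).
- spotter.tip_of(thing, camera): "centre" ([x, y, z] in m, in world coordinates, good to about 4 mm: a listed point, or the origin of a listed thing).
The state is a dict: "t": time; "q": joint angles; "qvel": joint speeds; "effort": joint torques, N m; "position": TCP position; "tcp_rot": TCP orientation; "force": force on the tool from outside, world axes, zero at the start; "ft_torque": the same for the moment, N m; "gripper_width": finger opening in m.
Only numpy, scipy, OpenCV 4.12 (cv2) and the standard library are available. Lean on these libraries where they do the work, as an engineer would, in place of code of your own. Each camera call takes 0.05 s, during which the arm holds its last target.

## Working session

There is one attempt and no reset: what is moved stays moved. The work goes in short steps, Python scripts to look and compute and a tool call to move; the robot and the scene stay as the last step left them, time stands still between calls to the robot, and variables do not carry over. Pictures are saved under pics/ and viewed, and the job is handed in when it is done.

Besides the shell and the picture viewer there is one more tool, called after "Call:" in YAML: its name, and indented under it one key for each argument. servo_tool: Moves the arm, as the interface text tells. Its arguments: {"type":"object","properties":{"motion":{"type":"array"},"newtons":{"type":"number"}},"required":["motion"]}

```bash
mkdir -p pics; ls; python3 - <<'E'
from rig import read_state, vision, spotter
import cv2, numpy as np
s=read_state(); print(s)
for c in ("scene","top"):
    f=vision.grab_frame(c); cv2.imwrite(f"pics/{c}0.png",f["frame"][:,:,::-1]); print(c,f["K"].tolist(),np.round(f["T"],4).tolist())
for n in ["rack","slot1","slot4","loose_panel","loose_mid","vent_front_mid","vent_back_mid","plain_front_mid","plain_back_mid","spray_can","filler_tin"]:
    for c in ("scene","top"):
        print(n,c,[(np.round(d["centre"],3).tolist(),round(d["confidence"],2)) for d in spotter.tip_of(n,c)[:3]])
print(read_state()["t"])
E
```

```text
pics
{'t': 0.0, 'q': array([ 1.22210635,  0.32183202, -0.07005969,  1.45166797,  0.02261022,
        1.37077791, -0.05690113]), 'qvel': array([-1.35579231e-03,  1.35212103e-03, -8.37011868e-05, -1.44934286e-04,
        5.57213185e-04,  6.08820387e-04, -9.38374574e-04]), 'effort': array([ 1.42959498e-04, -4.93582678e+01, -3.82560650e-01, -3.14336157e+01,
        1.29248772e-02,  1.13856507e-02,  1.53277574e-05]), 'position': array([ 0.2304238 , -0.60722261,  0.23022097]), 'tcp_rot': array([ 9.83591867e-01,  1.80405484e-01, -2.27440602e-04, -9.21734574e-04]), 'force': array([ 0.83755461,  0.02096191, -0.78256739]), 'ft_torque': array([ 0.00489699, -0.01409614, -0.00975651]), 'gripper_width': 0.08509715383086974}
scene [[435.23729591892527, 0.0, 317.62485881324045], [0.0, 435.23729591892527, 244.14727187954674], [0.0, 0.0, 1.0]] [[0.8807, 0.2596, -0.3961, 0.8596], [0.4734, -0.5112, 0.7173, -0.4316], [-0.0163, -0.8193, -0.5731, 0.4708], [0.0, 0.0, 0.0, 1.0]]
top [[578.4654743093419, 0.0, 310.99995436426383], [0.0, 578.4654743093419, 238.31525036817945], [0.0, 0.0, 1.0]] [[0.0236, -0.9982
[... 1058 characters left out ...]
cene [([0.482, 0.07, 0.08], 0.69), ([0.492, 0.043, 0.082], 0.39)]
vent_back_mid top [([0.482, 0.069, 0.082], 0.8), ([0.473, 0.159, -0.0], 0.23)]
plain_front_mid scene [([0.564, 0.03, 0.026], 0.74), ([0.626, 0.081, 0.064], 0.56)]
plain_front_mid top [([0.629, 0.076, 0.064], 0.61), ([0.62, 0.11, 0.024], 0.31)]
plain_back_mid scene [([0.794, 0.3, 0.037], 0.82), ([0.617, 0.108, 0.067], 0.77)]
plain_back_mid top [([0.614, 0.106, 0.066], 0.92), ([0.838, 0.103, 0.041], 0.74), ([0.796, 0.302, 0.04], 0.56)]
spray_can scene [([0.78, -0.104, -0.002], 0.7), ([0.483, 0.07, 0.08], 0.47)]
spray_can top [([0.782, -0.099, 0.003], 0.76)]
filler_tin scene [([0.452, -0.165, -0.001], 0.66)]
filler_tin top []
1.2
```

View pics/scene0.png

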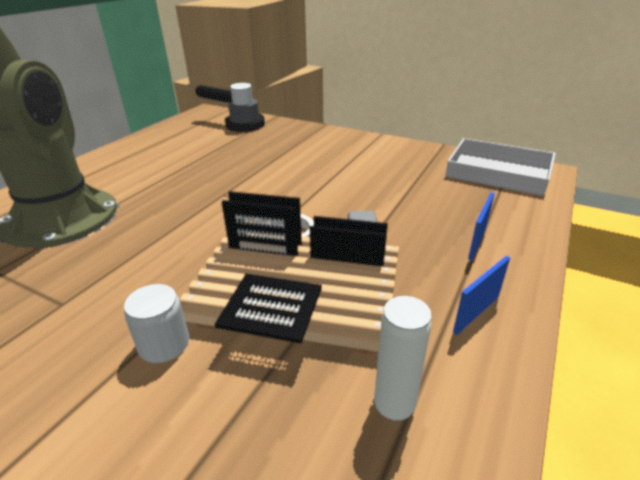

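View pics/top0.png

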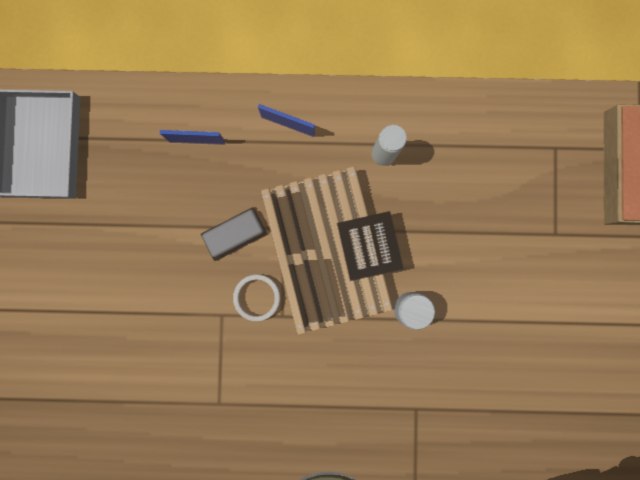

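Scene: rack centred near (385,245) in the top view; loose vent panel at (370,245), standing vents on the robot's side (about (318,290)) and plains beyond. The tin (415,310) and can (390,145) are off the front corners. I'll zoom in to measure accurately.

```bash
python3 - <<'E'
import cv2
a=cv2.imread("pics/top0.png")[155:345,230:440]; cv2.imwrite("pics/topz.png",cv2.resize(a,None,fx=3.1,fy=3.1,interpolation=cv2.INTER_CUBIC))
a=cv2.imread("pics/scene0.png")[180:380,170:430]; cv2.imwrite("pics/scenez.png",cv2.resize(a,None,fx=3,fy=3,interpolation=cv2.INTER_CUBIC))
E
```

```text
(no output)
```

View pics/topz.png

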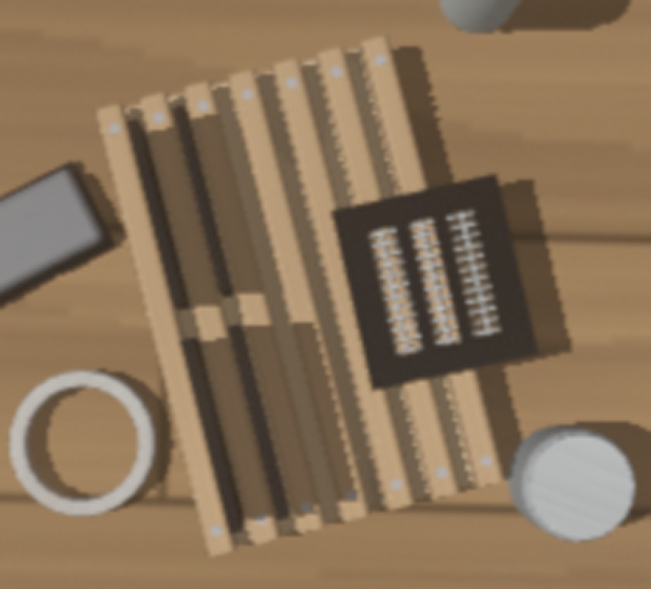

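View pics/scenez.png

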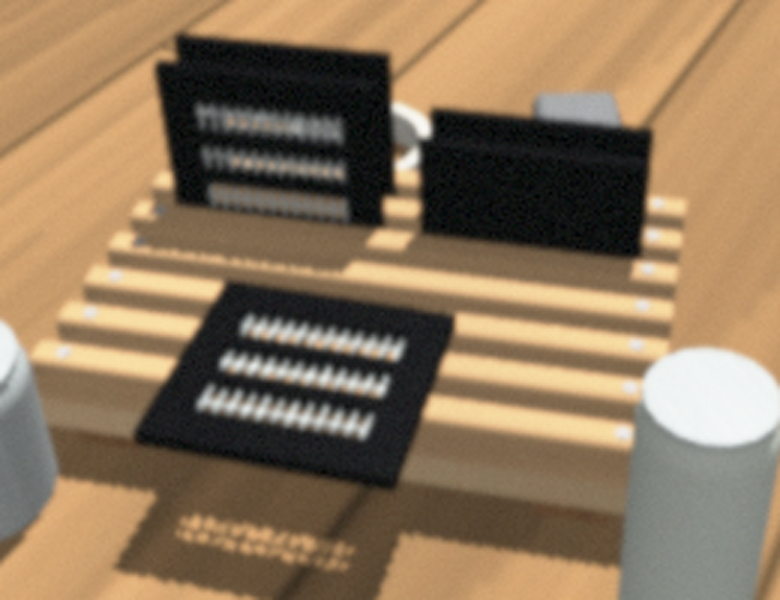

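```bash
cat > h.py <<'E'
import numpy as np, cv2
from rig import read_state, vision, spotter
def rayz(f,uv,z):
    K,T=f["K"],f["T"]; uv=np.atleast_2d(uv).astype(float)
    d=np.c_[(uv[:,0]-K[0,2])/K[0,0],(uv[:,1]-K[1,2])/K[1,1],np.ones(len(uv))]@T[:3,:3].T
    o=T[:3,3]; s=(z-o[2])/d[:,2]; return o+d*s[:,None]
def proj(f,P):
    K,T=f["K"],f["T"]; p=(np.atleast_2d(P)-T[:3,3])@T[:3,:3]; q=p@K.T; return q[:,:2]/q[:,2:]
E
python3 - <<'E'
from h import *
t=vision.grab_frame("top"); s=vision.grab_frame("scene")
Z=lambda a:np.array(a)/3.1+[230,155]-0.34
S=lambda a:np.array(a)/3+[170,180]-0.33
R=rayz(t,Z([(388,37),(500,481),(98,111),(207,555)]),0.05)
print(R.round(4).tolist(), R.mean(0)); 
print([np.linalg.norm(R[a]-R[b]) for a,b in((0,1),(2,3),(0,2),(1,3))])
dy=(R[1]-R[0]+R[3]-R[2]); dx=R[2]-R[0]+R[3]-R[1]
print("ang y",np.degrees(np.arctan2(dy[1],dy[0])),"ang x",np.degrees(np.arctan2(dx[1],dx[0])))
a=np.mean([np.arctan2(dy[1],dy[0])%(2*np.pi)-np.pi/2,np.arctan2(dx[1],dx[0])%(2*np.pi)])
xr=np.array([np.cos(a),np.sin(a)]); yr=np.array([-xr[1],xr[0]]); c=R.mean(0)[:2]
print("a",np.degrees(a),xr,yr,c)
P=rayz(t,Z([(333,211),(496,176),(538,355),(374,389)]),0.058)
print("panel top cam",P.round(4).tolist()); 
Q=rayz(s,S([(230,283),(455,317),(397,474),(138,435)]),0.058); print("scene",Q.round(4).tolist())
for n,p in(("t",P),("s",Q)):
    print(n,[( round((q[:2]-c)@xr,4),round((q[:2]-c)@yr,4)) for q in [*p,p.mean(0)]])
# rack reprojection into scene
loc=lambda x,y,z:[*(c+x*xr+y*yr),z]
for x,y in((-.099,.15),(-.099,-.15),(.099,.15),(.099,-.15)): print(x,y,((proj(s,loc(x,y,.05))[0]-[170,180])*3).round(0))
for n in ["vent_front_mid","vent_back_mid","plain_front_mid","plain_back_mid","loose_mid","filler_tin","spray_can","rack"]:
  for cam in("top","scene"):
    for d in spotter.tip_of(n,cam)[:2]:
      q=np.array(d["centre"]); print(n,cam,round((q[:2]-c)@xr,3),round((q[:2]-c)@yr,3),q[2].round(3),round(d["confidence"],2))
E
```

```text
[[0.7419, -0.0383, 0.05], [0.4538, -0.1163, 0.05], [0.6887, 0.1507, 0.05], [0.4017, 0.0721, 0.05]] [0.57151512 0.01704521 0.05      ]
[np.float64(0.29842707829924964), np.float64(0.2976669206245472), np.float64(0.19633595983433563), np.float64(0.19548537731423443)]
ang y -164.75564042657254 ang x 105.58618150986798
a 105.41527054164771 [-0.26581306  0.96402459] [-0.96402459 -0.26581306] [0.57151512 0.01704521]
panel top cam [[0.6259, -0.0044, 0.058], [0.6511, -0.1095, 0.058], [0.5358, -0.1385, 0.058], [0.5114, -0.0332, 0.058]]
scene [[0.5154, -0.0332, 0.058], [0.6287, -0.0047, 0.058], [0.6545, -0.1059, 0.058], [0.5422, -0.1384, 0.058]]
t [(np.float64(-0.0351), np.float64(-0.0467)), (np.float64(-0.1432), np.float64(-0.043)), (np.float64(-0.1404), np.float64(0.0758)), (np.float64(-0.0325), np.float64(0.0713)), (np.float64(-0.0878), np.float64(0.0143))]
s [(np.float64(-0.0335), np.float64(0.0675)), (np.float64(-0.0361), np.float64(-0.0494)), (np.float64(-0.1406), np.float64(-0.0473)), (np.float64(-0.1421), np.float64(0.0696)), (np.float64(-0.0881), np.float64(0.0101))]
-0.099 0.15 [ 21.
[... 367 characters left out ...]
 0.64
plain_front_mid top 0.043 -0.073 0.026 0.56
plain_front_mid scene 0.047 -0.073 0.066 0.98
plain_front_mid scene 0.074 0.075 0.08 0.59
plain_back_mid top 0.211 -0.293 0.038 0.95
plain_back_mid top 0.075 -0.066 0.064 0.68
plain_back_mid scene 0.074 -0.068 0.064 0.95
plain_back_mid scene 0.017 -0.281 0.037 0.7
loose_mid top -0.089 0.013 0.055 0.73
loose_mid scene -0.088 0.013 0.056 0.91
filler_tin top -0.142 0.165 0.003 0.81
filler_tin top -0.09 0.013 0.056 0.62
filler_tin scene -0.144 0.166 0.002 0.69
spray_can top -0.169 -0.168 0.004 0.68
spray_can scene -0.17 -0.167 -0.001 0.84
spray_can scene -0.143 0.165 -0.0 0.39
rack top -0.002 -0.001 0.002 0.74
rack scene -0.006 -0.005 -0.002 0.65
```

```bash
cat >> h.py <<'E'
from scipy.spatial.transform import Rotation as Ro
c=np.array([0.572,0.0165]); a=np.radians(105.3)
xr=np.array([np.cos(a),np.sin(a),0]); yr=np.array([-xr[1],xr[0],0]); zz=np.array([0,0,1.])
def target(theta,yaw=0):  # theta deg below horizontal ; 90=down. yaw world deg
    t=np.radians(theta); z=np.cos(t)*xr-np.sin(t)*zz; x=-yr; y=np.cross(z,x)
    return Ro.from_euler('z',yaw,degrees=True)*Ro.from_matrix(np.c_[x,y,z])
def W(x,y,z): return np.array([c[0],c[1],0])+x*xr+y*yr+z*zz
def st():
    s=read_state(); p=s["position"]; R=Ro.from_quat(s["tcp_rot"]); d=p-np.array([c[0],c[1],0])
    z=R.as_matrix()[:,2]
    print("t",s["t"],"rack xyz",np.round([d@xr*1e3,d@yr*1e3,p[2]*1e3],1),"theta",np.degrees(np.arctan2(-z[2],z@xr)).round(1),"F",s["force"].round(1),"q",s["q"].round(2),"w",round(s["gripper_width"],4))
    return p,R
def go(x,y,z,theta,yaw=0,p=None,R=None):
    if p is None: p,R=st()
    Rt=target(theta,yaw); print("-> rotvec(tool)",(R.inv()*Rt).as_rotvec().round(3)," slide in current tool",(1e3*R.inv().apply(W(x,y,z)-p)).round(1)," slide in new tool",(1e3*Rt.inv().apply(W(x,y,z)-p)).round(1))
    return W(x,y,z),Rt
E
python3 - <<'E'
from h import *
p,R=go(-.22,.013,.2,90,-1.2)
p,R=go(-.22,.013,.2,35,-1.2,p,R)
E
```

```text
t 2.1 rack xyz [-512.   493.9  231.4] theta 90.0 F [-0.3 -0.4 -0.5] q [ 1.22  0.32 -0.07  1.45  0.02  1.37 -0.06] w 0.0855
-> rotvec(tool) [0.    0.    0.117]  slide in current tool [ 506.7 -244.7   31.3]  slide in new tool [ 474.7 -302.    31.4]
-> rotvec(tool) [ 0.96  0.   -0.  ]  slide in current tool [0. 0. 0.]  slide in new tool [0. 0. 0.]
```

Call:
servo_tool:
  motion:
    - {"dr":[0,0,0.117],"slide":[0,0,0],"grip":0.75}
    - {"dr":[0,0,0],"slide":[38,-24,0],"grip":0.75}
    - {"dr":[0,0,0],"slide":[38,-24,0],"grip":0.75}
    - {"dr":[0,0,0],"slide":[38,-24,0],"grip":0.75}
    - {"dr":[0,0,0],"slide":[38,-24,0],"grip":0.75}
    - {"dr":[0,0,0],"slide":[38,-24,0],"grip":0.75}
    - {"dr":[0,0,0],"slide":[38,-24,0],"grip":0.75}
    - {"dr":[0,0,0],"slide":[38,-24,0],"grip":0.75}
    - {"dr":[0,0,0],"slide":[38,-24,0],"grip":0.75}
    - {"dr":[0,0,0],"slide":[38,-24,0],"grip":0.75}
    - {"dr":[0,0,0],"slide":[38,-24,5],"grip":0.75}
    - {"dr":[0,0,0],"slide":[38,-24,10],"grip":0.75}
    - {"dr":[0,0,0],"slide":[38,-24,10],"grip":0.75}
    - {"dr":[0,0,0],"slide":[19,-14,6],"grip":0.75}

```text
t: 3.5
position: [0.6202, -0.1942, 0.1995]
tcp_rot: [0.992, 0.125, 0.0, -0.001]
force: [-0.4, -0.3, -1.3]
gripper_width: 0.0643
```

```bash
python3 - <<'E'
from h import *
p,R=go(-.22,.013,.2,90,-1.2)
E
```

```text
t 3.5 rack xyz [-216.     9.1  199.5] theta 89.9 F [-0.4 -0.3 -1.3] q [ 0.56  0.36 -0.38  1.48  0.13  1.32 -1.15] w 0.0643
-> rotvec(tool) [-0.002 -0.001  0.005]  slide in current tool [-3.8  4.1 -0.5]  slide in new tool [-3.8  4.1 -0.5]
```

Call:
servo_tool:
  motion:
    - {"dr":[0.12,0,0],"slide":[0,0,0],"grip":0.75}
    - {"dr":[0.12,0,0],"slide":[0,0,0],"grip":0.75}
    - {"dr":[0.12,0,0],"slide":[0,0,0],"grip":0.75}
    - {"dr":[0.12,0,0],"slide":[0,0,0],"grip":0.75}
    - {"dr":[0.12,0,0],"slide":[0,0,0],"grip":0.75}
    - {"dr":[0.12,0,0],"slide":[0,0,0],"grip":0.75}
    - {"dr":[0.12,0,0],"slide":[0,0,0],"grip":0.75}
    - {"dr":[0,0,0],"slide":[0,0,0],"grip":0.75}

```text
t: 4.3
position: [0.6162, -0.2028, 0.1936]
tcp_rot: [0.906, 0.108, -0.053, -0.407]
force: [-0.9, -0.6, -1.3]
gripper_width: 0.0638
```

```bash
python3 - <<'E'
from h import *
p,R=go(-.22,.013,.2,35,-1.2)
E
```

```text
t 4.3 rack xyz [-223.2   15.3  193.6] theta 41.6 F [-0.9 -0.6 -1.3] q [ 0.79  0.83 -0.43  1.05 -0.34  1.85 -0.93] w 0.0638
-> rotvec(tool) [ 0.115  0.001 -0.01 ]  slide in current tool [ 2.1 -7.  -1.8]  slide in new tool [ 2.2 -7.1 -1. ]
```

```bash
python3 - <<'E'
from h import *
p,R=go(-.165,.013,.107,41.6,-1.2)
p,R=go(-.106,.013,.054,41.6,-1.2,p,R)
E
```

```text
t 4.3 rack xyz [-223.2   15.3  193.6] theta 41.6 F [-0.9 -0.6 -1.3] q [ 0.79  0.83 -0.43  1.05 -0.34  1.85 -0.93] w 0.0638
-> rotvec(tool) [-0.     0.001 -0.01 ]  slide in current tool [  1.4  26.1 101. ]  slide in new tool [  1.1  26.1 101. ]
-> rotvec(tool) [0. 0. 0.]  slide in current tool [-1.2  0.5 79.3]  slide in new tool [-1.2  0.5 79.3]
```

Call:
servo_tool:
  motion:
    - {"dr":[0,0,-0.01],"slide":[0,13,20],"grip":0.75}
    - {"dr":[0,0,0],"slide":[0,13,30],"grip":0.75}
    - {"dr":[0,0,0],"slide":[1,0,30],"grip":0.75}
    - {"dr":[0,0,0],"slide":[0,0,20],"grip":0.75}
    - {"dr":[0,0,0],"slide":[0,0,0],"grip":0.75}

```text
t: 4.8
position: [0.604, -0.1398, 0.1141]
tcp_rot: [0.905, 0.119, -0.05, -0.405]
force: [-0.6, 0.1, -0.1]
gripper_width: 0.0639
```

```bash
python3 - <<'E'
from h import *
p,R=go(-.165,.013,.107,41.6,-1.2)
p,R=go(-.106,.013,.054,41.6,-1.2)
for cam in ("scene","top"):
  f=vision.grab_frame(cam); cv2.imwrite(f"pics/{cam}1.png",f["frame"][:,:,::-1])
E
```

```text
t 4.8 rack xyz [-159.2   10.4  114.1] theta 41.9 F [-0.6  0.1 -0.1] q [ 0.78  0.81 -0.44  1.27 -0.34  1.65 -0.87] w 0.0639
-> rotvec(tool) [0.005 0.004 0.012]  slide in current tool [-2.6  9.1  0.4]  slide in new tool [-2.5  9.2  0.4]
t 4.8 rack xyz [-159.2   10.4  114.1] theta 41.9 F [-0.6  0.1 -0.1] q [ 0.78  0.81 -0.44  1.27 -0.34  1.65 -0.87] w 0.0639
-> rotvec(tool) [0.005 0.004 0.012]  slide in current tool [-3.5  9.2 79.7]  slide in new tool [-3.7  9.6 79.7]
```

View pics/scene1.png

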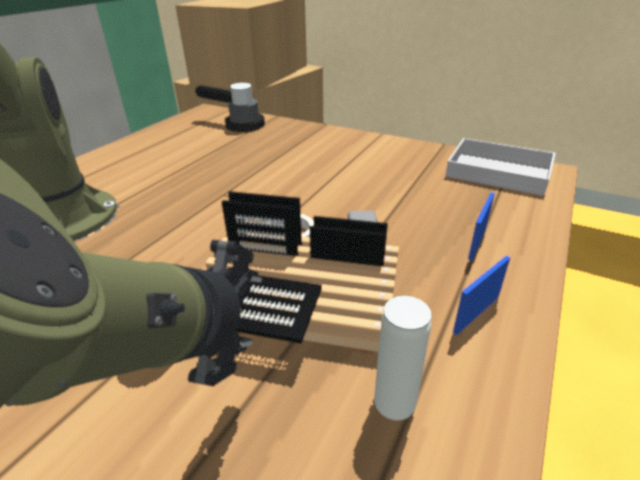

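View pics/top1.png

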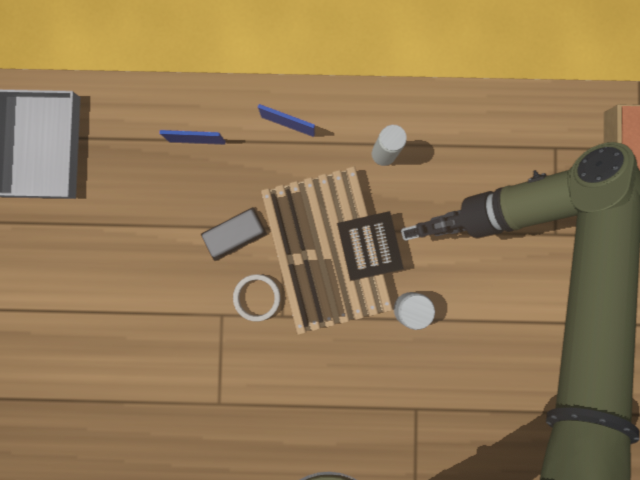

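Call:
servo_tool:
  motion:
    - {"dr":[0,0,0.012],"slide":[-4,9,0],"grip":0.75}
    - {"dr":[0,0,0],"slide":[0,1,10],"grip":0.75}
    - {"dr":[0,0,0],"slide":[0,0,20],"grip":0.75}
    - {"dr":[0,0,0],"slide":[0,0,20],"grip":0.75}
    - {"dr":[0,0,0],"slide":[0,0,20],"grip":0.75}
    - {"dr":[0,0,0],"slide":[0,0,9],"grip":0.75}
    - {"dr":[0,0,0],"slide":[0,0,0],"grip":0.75}

```text
t: 5.6
position: [0.5879, -0.0931, 0.0532]
tcp_rot: [0.906, 0.111, -0.051, -0.405]
force: [0.3, 0.6, 0.1]
gripper_width: 0.0641
```

```bash
python3 - <<'E'
from h import *
p,R=go(-.106,.013,.054,41.6,-1.2)
p,R=go(-.106+.035,.013,.054+.073,41.6,-1.2)
f=vision.grab_frame("scene"); cv2.imwrite("pics/scene2.png",f["frame"][:,:,::-1])
E
```

```text
t 5.6 rack xyz [-109.9   13.6   53.2] theta 41.8 F [0.3 0.6 0.1] q [ 0.76  0.81 -0.45  1.41 -0.34  1.5  -0.86] w 0.0641
-> rotvec(tool) [ 0.003  0.001 -0.003]  slide in current tool [ 0.5 -3.2  2.4]  slide in new tool [ 0.5 -3.2  2.4]
t 5.6 rack xyz [-109.9   13.6   53.2] theta 41.8 F [0.3 0.6 0.1] q [ 0.76  0.81 -0.45  1.41 -0.34  1.5  -0.86] w 0.0641
-> rotvec(tool) [ 0.003  0.001 -0.003]  slide in current tool [ -0.5 -80.9 -20.2]  slide in new tool [ -0.2 -81.  -19.9]
```

View pics/scene2.png

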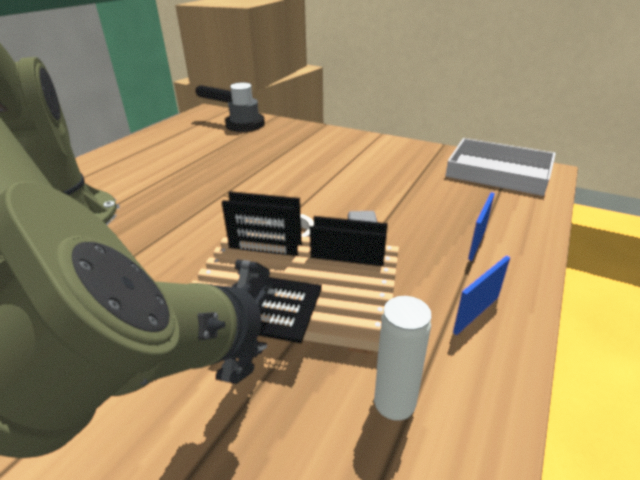

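Call:
servo_tool:
  motion:
    - {"dr":[0,0,0],"slide":[0,-7,-5.5],"grip":0.75}
    - {"dr":[0,0,0],"slide":[0,-7,-5.5],"grip":0.75}
    - {"dr":[0,0,0],"slide":[0,-8,-4],"grip":0.75}
    - {"dr":[0,0,0],"slide":[0,-8,-4],"grip":0.75}
    - {"dr":[0,0,0],"slide":[0,-8,-2.5],"grip":0.75}
    - {"dr":[0,0,0],"slide":[0,-8,-2.5],"grip":0.75}
    - {"dr":[0,0,0],"slide":[0,0,0],"grip":0.75}

```text
t: 6.35
position: [0.586, -0.0806, 0.1059]
tcp_rot: [0.906, 0.112, -0.05, -0.404]
force: [-0.6, -0.1, -1.1]
gripper_width: 0.0639
```

```bash
cat > look.py <<'E'
import sys
from h import *
st()
n=sys.argv[1]
f=vision.grab_frame("scene"); g=vision.grab_frame("top")
A=cv2.resize(f["frame"][170:390,150:440],None,fx=1.75,fy=1.75,interpolation=cv2.INTER_CUBIC)
B=cv2.resize(g["frame"][150:345,230:470],None,fx=1.2,fy=1.2,interpolation=cv2.INTER_CUBIC)
o=np.zeros((max(A.shape[0],B.shape[0]),A.shape[1]+B.shape[1],3),np.uint8); o[:A.shape[0],:A.shape[1]]=A; o[:B.shape[0],A.shape[1]:]=B
cv2.imwrite(f"pics/l{n}.png",o[:,:,::-1])
E
python3 look.py 3
```

```text
t 6.35 rack xyz [-97.4  12.1 105.9] theta 41.9 F [-0.6 -0.1 -1.1] q [ 0.76  0.74 -0.47  1.42 -0.37  1.55 -0.9 ] w 0.0639
```

View pics/l3.png

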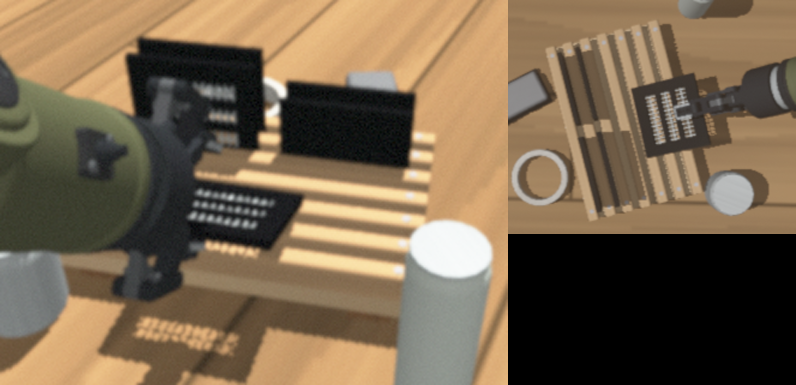

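Call:
servo_tool:
  motion:
    - {"dr":[0,0,0],"slide":[0,-8,-1],"grip":0.75}
    - {"dr":[0,0,0],"slide":[0,-8,-1],"grip":0.75}
    - {"dr":[0,0,0],"slide":[0,-8,1],"grip":0.75}
    - {"dr":[0,0,0],"slide":[0,-6,1],"grip":0.75}
    - {"dr":[0,0,0],"slide":[0,0,0],"grip":0.75}

```text
t: 6.95
position: [0.5808, -0.0607, 0.1277]
tcp_rot: [0.906, 0.112, -0.05, -0.405]
force: [0.5, 0.1, -0.6]
gripper_width: 0.0641
```

```bash
python3 look.py 4
```

```text
t 6.95 rack xyz [-76.8  11.8 127.7] theta 41.9 F [ 0.5  0.1 -0.6] q [ 0.76  0.69 -0.48  1.45 -0.39  1.55 -0.92] w 0.0641
```

View pics/l4.png

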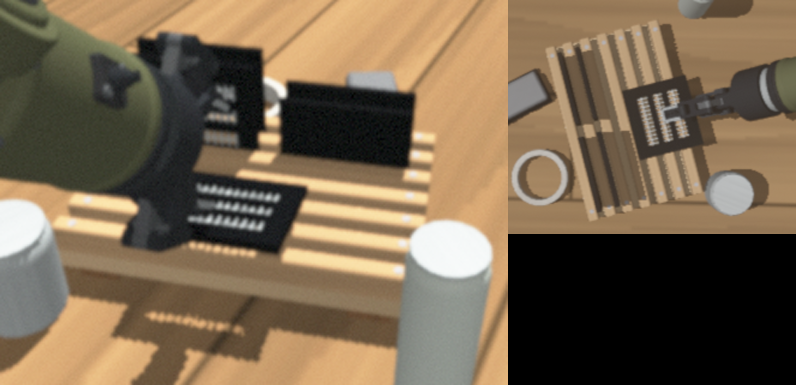

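```bash
cat > tilt.py <<'E'
import sys
from h import *
from scipy.optimize import least_squares
f=vision.grab_frame("scene")
v=list(map(float,sys.argv[1:5])); uv=np.array(v).reshape(2,2)/1.75+[150,170]-.25
def m(q):
    x,z,y,ph=q
    r=W(x,y,z); fr=W(x-.11*np.cos(ph),y,z+.11*np.sin(ph)); return np.r_[proj(f,r)[0]-uv[0],proj(f,fr)[0]-uv[1]]
for z in(.058,.05,.040,.034):
    s=least_squares(lambda q:m([q[0],z,q[1],q[2]]),[-.03,-.047,.3]); print("rear top-edge z",z,"x,y,phi deg",s.x[0].round(4),s.x[1].round(4),np.degrees(s.x[2]).round(1),s.cost.round(2))
E
python3 tilt.py 306 187 283 247
```

```text
rear top-edge z 0.058 x,y,phi deg -0.0141 -0.053 15.4 4.77
rear top-edge z 0.05 x,y,phi deg -0.0045 -0.0507 14.8 4.08
rear top-edge z 0.04 x,y,phi deg 0.0074 -0.0477 14.0 3.31
rear top-edge z 0.034 x,y,phi deg 0.0145 -0.046 13.6 2.91
```

```bash
python3 - <<'E'
from h import *
f=vision.grab_frame("scene")
cv2.imwrite("pics/z5.png",cv2.resize(f["frame"][250:340,200:340],None,fx=5.5,fy=5.5,interpolation=cv2.INTER_CUBIC)[:,:,::-1])
for d in spotter.tip_of("loose_mid","scene")[:2]+spotter.tip_of("loose_mid","top")[:2]:
  q=np.array(d["centre"])-np.array([*c,0]); print((q@xr).round(3),(q@yr).round(3),q[2].round(3),d["confidence"])
E
```

```text
-0.068 0.009 0.055 0.66
-0.066 0.012 0.055 0.71
```

View pics/z5.png

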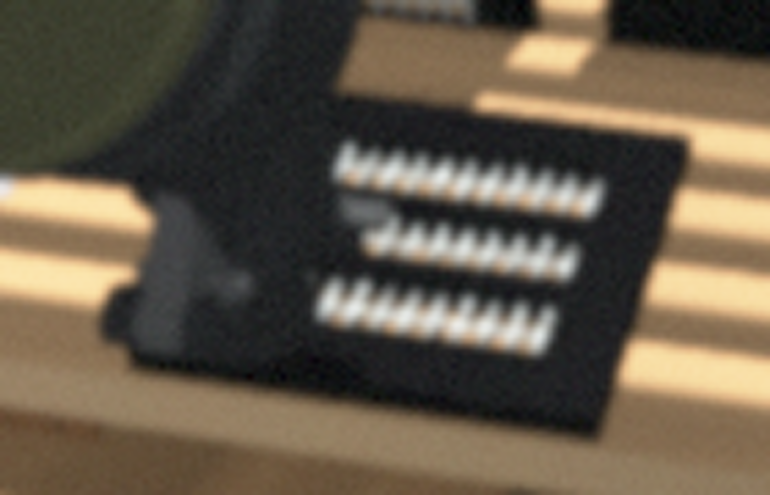

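The panel slid back and is flat again, with its centre near x=-67 mm, so the overhang is about 22 mm. I'll back out and pinch it from a flatter angle instead.

Call:
servo_tool:
  motion:
    - {"dr":[0,0,0],"slide":[0,-4,-20],"grip":0.75}
    - {"dr":[0,0,0],"slide":[0,0,-40],"grip":0.6}
    - {"dr":[0,0,0],"slide":[0,0,-40],"grip":0.5}
    - {"dr":[0.12,0,0],"slide":[0,0,0],"grip":0.5}
    - {"dr":[0.13,0,0],"slide":[0,0,0],"grip":0.5}
    - {"dr":[0.13,0,0],"slide":[0,0,0],"grip":0.5}
    - {"dr":[0,0,0],"slide":[0,0,0],"grip":0.5}

```text
t: 7.95
position: [0.5964, -0.1337, 0.189]
tcp_rot: [0.812, 0.095, -0.074, -0.571]
force: [-0.6, 0.6, -1.7]
gripper_width: 0.0428
```

```bash
python3 - <<'E'
from h import *
g=vision.grab_frame("top")
cv2.imwrite("pics/z6.png",cv2.resize(g["frame"][200:300,310:420],None,fx=5,fy=5,interpolation=cv2.INTER_CUBIC)[:,:,::-1])
go(-.166,.012,.0735,20,-1.2)
E
```

```text
t 8.0 rack xyz [-150.5   15.   192.2] theta 19.9 F [-0.2 -0.7  0.9] q [ 0.84  0.95 -0.5   1.14 -0.55  1.92 -0.95] w 0.0426
-> rotvec(tool) [-0.001 -0.001 -0.007]  slide in current tool [  4.2 116.8  26. ]  slide in new tool [  3.3 116.8  26.1]
```

View pics/z6.png

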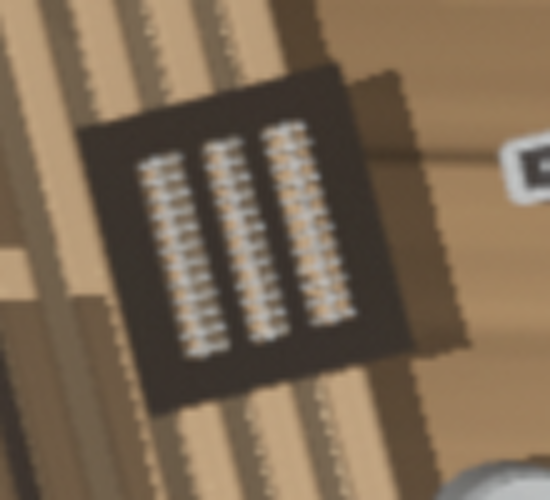

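```bash
python3 - <<'E'
from h import *
g=vision.grab_frame("top")
P=rayz(g,np.array([(80,130),(336,64),(410,345),(150,415)])/5+[310,200]-.4,.058)-[*c,0]
print([( (p@xr).round(4),(p@yr).round(4)) for p in [*P,P.mean(0)]])
d=P[2]-P[1]+P[3]-P[0]; print("yaw rel rack",np.degrees(np.arctan2(-d@xr,d@yr)))
E
```

```text
[(np.float64(-0.0105), np.float64(-0.0464)), (np.float64(-0.1169), np.float64(-0.0474)), (np.float64(-0.1177), np.float64(0.0691)), (np.float64(-0.01), np.float64(0.0712)), (np.float64(-0.0638), np.float64(0.0116))]
yaw rel rack 0.06913081688486154
```

```bash
python3 - <<'E'
from h import *
p,R=go(-.166,.012,.073,20,0)
go(-.104,.012,.0505,20,0,p,R)
E
```

```text
t 8.05 rack xyz [-149.9   13.9  195.2] theta 20.1 F [ 0.6 -0.4  0.7] q [ 0.84  0.94 -0.5   1.13 -0.55  1.92 -0.95] w 0.0426
-> rotvec(tool) [ 0.002 -0.021 -0.01 ]  slide in current tool [  2.6 120.3  26.9]  slide in new tool [  1.9 120.4  26.6]
-> rotvec(tool) [0. 0. 0.]  slide in current tool [ 0.  -0.1 66. ]  slide in new tool [ 0.  -0.1 66. ]
```

Call:
servo_tool:
  motion:
    - {"dr":[0,-0.02,-0.01],"slide":[2,20,0],"grip":0.5}
    - {"dr":[0,0,0],"slide":[0,35,0],"grip":0.5}
    - {"dr":[0,0,0],"slide":[0,35,0],"grip":0.5}
    - {"dr":[0,0,0],"slide":[0,30,10],"grip":0.5}
    - {"dr":[0,0,0],"slide":[0,0,10],"grip":0.5}
    - {"dr":[0,0,0],"slide":[0,0,0],"grip":0.5}
    - {"dr":[0,0,0],"slide":[0,0,0],"grip":0.5}

```text
t: 8.75
position: [0.6072, -0.152, 0.0806]
tcp_rot: [0.813, 0.111, -0.074, -0.567]
force: [-0.3, 0.7, 0.1]
gripper_width: 0.043
```

```bash
python3 look.py 7; python3 - <<'E'
from h import *
go(-.104,.012,.0505,20,0)
E
```

```text
t 8.75 rack xyz [-171.8   10.5   80.6] theta 20.3 F [-0.3  0.7  0.1] q [ 0.81  1.11 -0.46  1.05 -0.46  1.89 -0.85] w 0.043
t 8.85 rack xyz [-172.7   10.8   79.8] theta 20.3 F [-0.9 -1.   0.1] q [ 0.81  1.12 -0.46  1.05 -0.46  1.89 -0.85] w 0.0426
-> rotvec(tool) [ 0.005 -0.001  0.004]  slide in current tool [-1.3  3.7 74.6]  slide in new tool [-1.2  4.1 74.5]
```

View pics/l7.png

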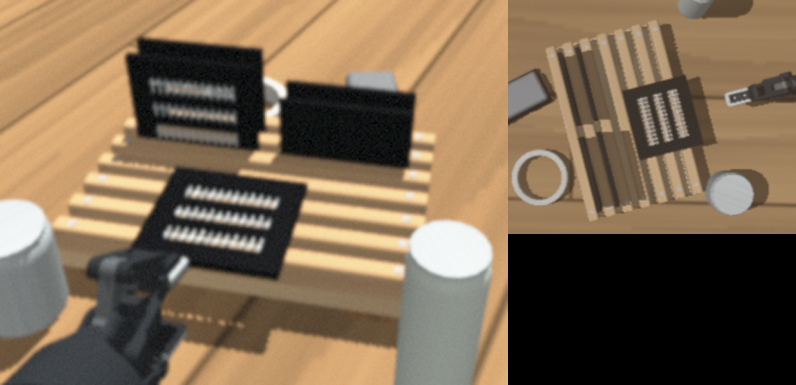

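Call:
servo_tool:
  motion:
    - {"dr":[0,0,0.004],"slide":[-1,4,10],"grip":0.5}
    - {"dr":[0,0,0],"slide":[0,0,20],"grip":0.5}
    - {"dr":[0,0,0],"slide":[0,0,20],"grip":0.5}
    - {"dr":[0,0,0],"slide":[0,0,15],"grip":0.5}
    - {"dr":[0,0,0],"slide":[0,0,8],"grip":0.5}
    - {"dr":[0,0,0],"slide":[0,0,0],"grip":0.5}
    - {"dr":[0,0,0],"slide":[0,0,0],"grip":0.5}

```text
t: 9.55
position: [0.5876, -0.0889, 0.0482]
tcp_rot: [0.813, 0.108, -0.077, -0.567]
force: [0.9, -0.3, -0.3]
gripper_width: 0.0428
```

```bash
python3 look.py 8; python3 - <<'E'
from h import *
go(-.104,.012,.0505,20,0)
E
```

```text
t 9.55 rack xyz [-105.8   12.7   48.2] theta 20.2 F [ 0.9 -0.3 -0.3] q [ 0.8   1.07 -0.48  1.23 -0.47  1.75 -0.81] w 0.0428
t 9.65 rack xyz [-106.3   12.7   48. ] theta 20.2 F [-0.8 -0.5  0.3] q [ 0.8   1.07 -0.47  1.23 -0.47  1.75 -0.81] w 0.043
-> rotvec(tool) [ 0.003 -0.002 -0.003]  slide in current tool [ 0.7 -3.1  1.3]  slide in new tool [ 0.7 -3.1  1.3]
```

View pics/l8.png

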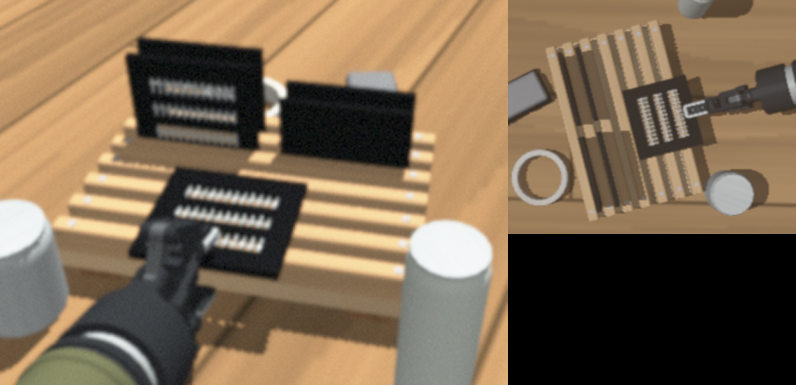

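Call:
servo_tool:
  motion:
    - {"dr":[0.1,0,0],"slide":[0,-2,0],"grip":0.4}
    - {"dr":[0,0,0],"slide":[0,0,0],"grip":0.3}
    - {"dr":[0,0,0],"slide":[0,0,0],"grip":0.2}
    - {"dr":[0,0,0],"slide":[0,0,0],"grip":0.1}
    - {"dr":[0,0,0],"slide":[0,0,0],"grip":0}
    - {"dr":[0,0,0],"slide":[0,0,0],"grip":0}
    - {"dr":[0,0,0],"slide":[0,0,0],"grip":0}
  newtons: 40

```text
t: 10.35
position: [0.5877, -0.0878, 0.0524]
tcp_rot: [0.783, 0.105, -0.081, -0.608]
force: [-0.7, -1.2, 5.3]
gripper_width: 0.0092
```

```bash
python3 look.py 9
```

```text
t 10.35 rack xyz [-104.7   12.3   52.4] theta 14.4 F [-0.7 -1.2  5.3] q [ 0.81  1.13 -0.49  1.19 -0.51  1.81 -0.82] w 0.0092
```

View pics/l9.png

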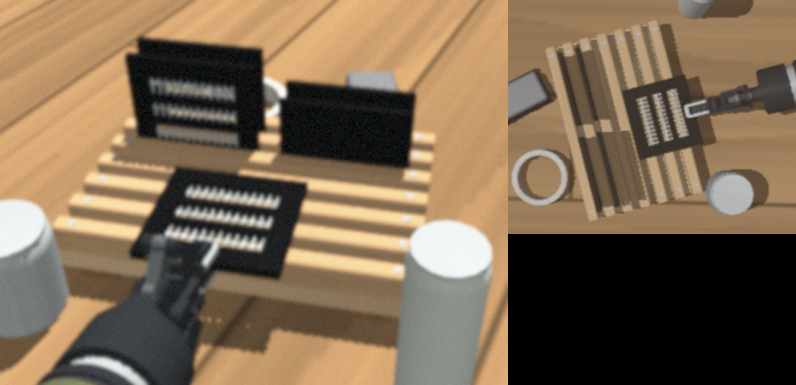

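Call:
servo_tool:
  motion:
    - {"dr":[0,0,0],"slide":[0,0,-4],"grip":0}
    - {"dr":[0,0,0],"slide":[0,1.5,-8],"grip":0}
    - {"dr":[0,0,0],"slide":[0,1.5,-8],"grip":0}
    - {"dr":[0,0,0],"slide":[0,1,-4],"grip":0}
    - {"dr":[0,0,0],"slide":[0,0,0],"grip":0}
    - {"dr":[0,0,0],"slide":[0,0,0],"grip":0}

```text
t: 11.05
position: [0.5941, -0.1121, 0.0525]
tcp_rot: [0.783, 0.103, -0.081, -0.608]
force: [0.5, -0.9, 5.2]
gripper_width: 0.0089
```

```bash
python3 look.py 10; python3 - <<'E'
from h import *
for d in spotter.tip_of("loose_mid","scene")[:1]+spotter.tip_of("loose_mid","top")[:1]:
  q=np.array(d["centre"])-np.array([*c,0]); print((q@xr).round(3),(q@yr).round(3),q[2].round(3),d["confidence"])
E
```

```text
t 11.05 rack xyz [-129.9   12.6   52.5] theta 14.4 F [ 0.5 -0.9  5.2] q [ 0.81  1.16 -0.48  1.13 -0.5   1.85 -0.83] w 0.0089
-0.093 0.01 0.055 0.8
-0.092 0.014 0.057 0.79
```

View pics/l10.png

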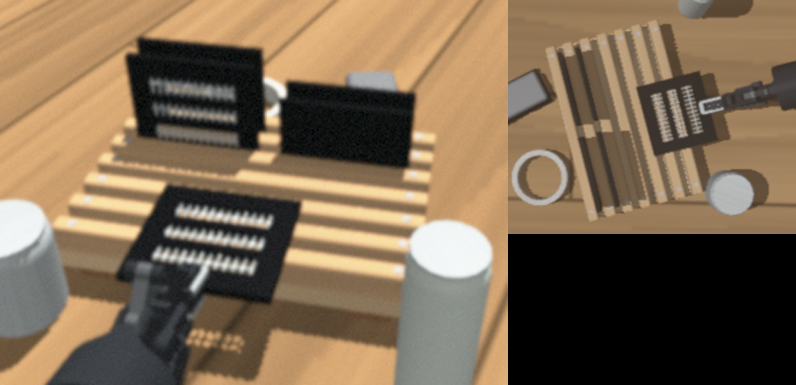

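Call:
servo_tool:
  motion:
    - {"dr":[0,0,0],"slide":[0,0,0],"grip":0.15}
    - {"dr":[0,0,0],"slide":[0,0,0],"grip":0.3}
    - {"dr":[0,0,0],"slide":[0,0,0],"grip":0.35}
    - {"dr":[0,0,0],"slide":[0,0,6],"grip":0.35}
    - {"dr":[0,0,0],"slide":[0,-1,6],"grip":0.35}
    - {"dr":[0,0,0],"slide":[0,-1,6],"grip":0.35}
    - {"dr":[0,0,0],"slide":[0,0,0],"grip":0.35}

```text
t: 11.95
position: [0.5884, -0.0923, 0.0495]
tcp_rot: [0.783, 0.104, -0.083, -0.608]
force: [-0.7, -0.1, 0.9]
gripper_width: 0.0297
```

```bash
python3 look.py 11; python3 - <<'E'
from h import *
for d in spotter.tip_of("loose_mid","scene")[:1]+spotter.tip_of("loose_mid","top")[:1]:
  q=np.array(d["centre"])-np.array([*c,0]); print((q@xr).round(3),(q@yr).round(3),q[2].round(3),d["confidence"])
E
```

```text
t 11.95 rack xyz [-109.2   12.9   49.5] theta 14.3 F [-0.7 -0.1  0.9] q [ 0.81  1.14 -0.49  1.18 -0.5   1.82 -0.82] w 0.0297
-0.091 0.014 0.054 0.75
-0.09 0.012 0.056 0.91
```

View pics/l11.png

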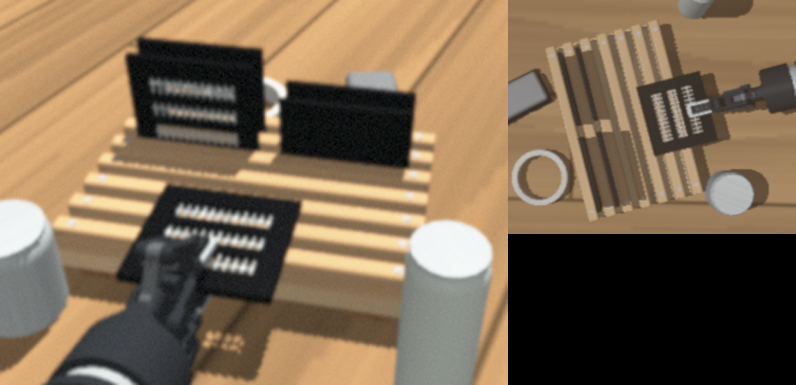

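Call:
servo_tool:
  motion:
    - {"dr":[0,0,0],"slide":[0,0,0],"grip":0.2}
    - {"dr":[0,0,0],"slide":[0,0,0],"grip":0.1}
    - {"dr":[0,0,0],"slide":[0,0,0],"grip":0}
    - {"dr":[0,0,0],"slide":[0,0,0],"grip":0}
    - {"dr":[0,0,0],"slide":[0,0,0],"grip":0}
    - {"dr":[0,0,0],"slide":[0,0,0],"grip":0}
  newtons: 70

```text
t: 12.75
position: [0.5892, -0.0937, 0.0572]
tcp_rot: [0.779, 0.106, -0.081, -0.612]
force: [-1.7, -5.6, 18.0]
gripper_width: 0.0104
```

Call:
servo_tool:
  motion:
    - {"dr":[0,0,0],"slide":[0,-8,-2],"grip":0}
    - {"dr":[0,0,0],"slide":[0,-15,-5],"grip":0}
    - {"dr":[0,0,0],"slide":[0,-25,-10],"grip":0}
    - {"dr":[0,0,0],"slide":[0,-25,-15],"grip":0}
    - {"dr":[0,0,0],"slide":[0,0,0],"grip":0}
    - {"dr":[0,0,0],"slide":[0,0,0],"grip":0}

```text
t: 13.35
position: [0.5927, -0.1068, 0.1277]
tcp_rot: [0.784, 0.103, -0.082, -0.606]
force: [-0.2, 1.5, -0.8]
gripper_width: 0.0071
```

```bash
python3 look.py 12
```

```text
t 13.35 rack xyz [-124.4   12.6  127.7] theta 14.5 F [-0.2  1.5 -0.8] q [ 0.83  1.05 -0.51  1.16 -0.54  1.89 -0.89] w 0.0071
```

View pics/l12.png

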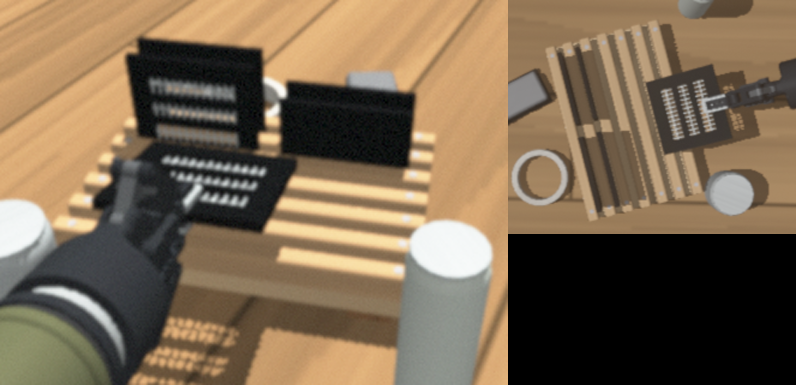

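Call:
servo_tool:
  motion:
    - {"dr":[0,0,0],"slide":[0,-36,-9],"grip":0}
    - {"dr":[0,0,0],"slide":[0,-36,-9],"grip":0}
    - {"dr":[-0.12,0,0],"slide":[0,0,0],"grip":0}
    - {"dr":[-0.12,0,0],"slide":[0,0,0],"grip":0}
    - {"dr":[-0.12,0,0],"slide":[0,0,0],"grip":0}
    - {"dr":[-0.12,0,0],"slide":[0,0,0],"grip":0}
    - {"dr":[-0.12,0,0],"slide":[0,0,0],"grip":0}
    - {"dr":[-0.12,0,0],"slide":[0,0,0],"grip":0}
    - {"dr":[-0.12,0,0],"slide":[0,0,0],"grip":0}
    - {"dr":[-0.12,0,0],"slide":[0,0,0],"grip":0}
    - {"dr":[-0.12,0,0],"slide":[0,0,0],"grip":0}
    - {"dr":[-0.12,0,0],"slide":[0,0,0],"grip":0}
    - {"dr":[-0.1,0,0],"slide":[0,0,0],"grip":0}
    - {"dr":[0,0,0],"slide":[0,0,0],"grip":0}

```text
t: 14.85
position: [0.5917, -0.1001, 0.202]
tcp_rot: [0.991, 0.136, -0.003, -0.01]
force: [-0.0, 1.0, -0.6]
gripper_width: 0.0068
```

```bash
python3 look.py 13;  python3 - <<'E'
from h import *
go(-.045,.07,.2,90,0)
E
```

```text
t 14.85 rack xyz [-117.7   11.7  202. ] theta 88.8 F [-0.   1.  -0.6] q [ 0.51  0.27 -0.45  1.6   0.1   1.31 -1.25] w 0.0068
t 14.95 rack xyz [-122.6   13.   201.3] theta 88.7 F [ 0.2 -0.6 -1.1] q [ 0.51  0.27 -0.44  1.59  0.1   1.31 -1.25] w 0.0069
-> rotvec(tool) [-0.022  0.005 -0.   ]  slide in current tool [-57.1 -77.5   3.2]  slide in new tool [-57.  -77.6   1.3]
```

View pics/l13.png

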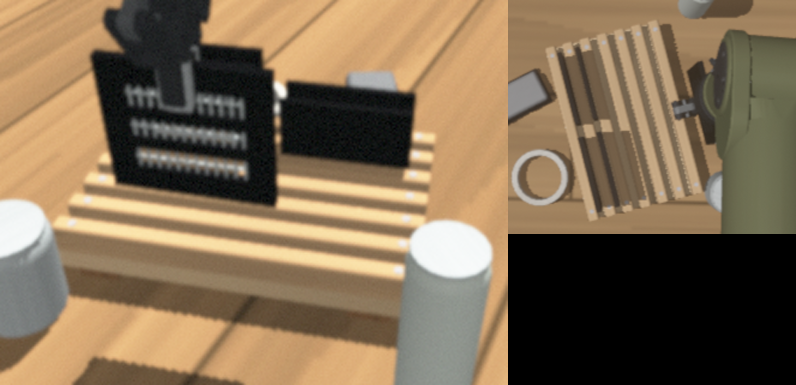

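Call:
servo_tool:
  motion:
    - {"dr":[-0.022,0.005,0],"slide":[0,0,0],"grip":0}
    - {"dr":[0,0,0],"slide":[-19,-20,0],"grip":0}
    - {"dr":[0,0,0],"slide":[-19,-20,0],"grip":0}
    - {"dr":[0,0,0],"slide":[-19,-20,0],"grip":0}
    - {"dr":[0,0,0],"slide":[0,-17,0],"grip":0}
    - {"dr":[0,0,0],"slide":[0,0,0],"grip":0}
    - {"dr":[0,0,0],"slide":[0,0,0],"grip":0}

```text
t: 15.65
position: [0.5183, -0.047, 0.202]
tcp_rot: [0.991, 0.132, 0.002, 0.001]
force: [0.5, -0.9, -1.1]
gripper_width: 0.0066
```

```bash
python3 look.py 14;  python3 - <<'E'
from h import *
go(-.045,.07,.2,90,0)
f=vision.grab_frame("scene")
cv2.imwrite("pics/z14.png",cv2.resize(f["frame"][190:310,190:330],None,fx=5,fy=5,interpolation=cv2.INTER_CUBIC)[:,:,::-1])
for d in spotter.tip_of("loose_mid","scene")[:2]+spotter.tip_of("loose_mid","top")[:2]:
  q=np.array(d["centre"])-np.array([*c,0]); print((q@xr).round(3),(q@yr).round(3),q[2].round(3),d["confidence"])
E
```

```text
t 15.65 rack xyz [-47.1  68.6 202. ] theta 90.1 F [ 0.5 -0.9 -1.1] q [ 0.5   0.09 -0.49  1.8   0.04  1.26 -1.3 ] w 0.0066
t 15.75 rack xyz [-47.5  68.8 201.8] theta 90.1 F [ 0.2 -0.1 -1.4] q [ 0.5   0.09 -0.49  1.8   0.04  1.26 -1.3 ] w 0.0069
-> rotvec(tool) [ 0.002 -0.002 -0.003]  slide in current tool [-1.2 -2.5  1.8]  slide in new tool [-1.2 -2.5  1.8]
-0.045 0.069 0.176 0.91
0.041 -0.068 0.025 0.61
0.045 0.073 0.079 0.32
```

View pics/z14.png

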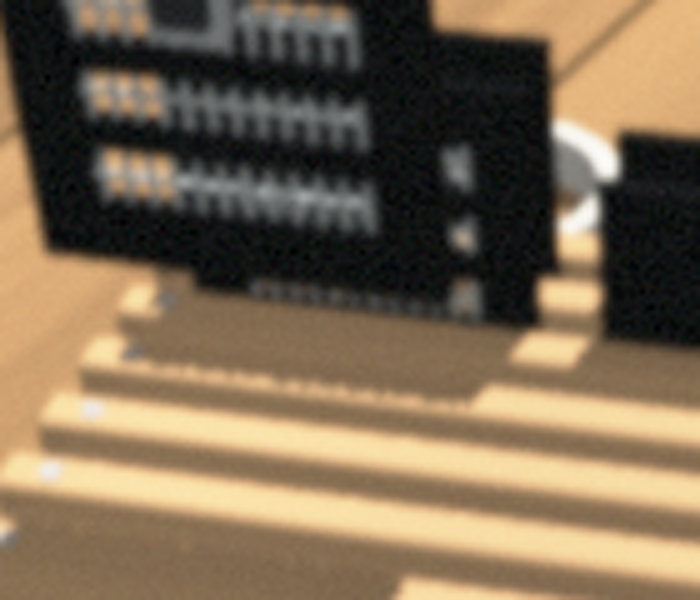

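View pics/l14.png

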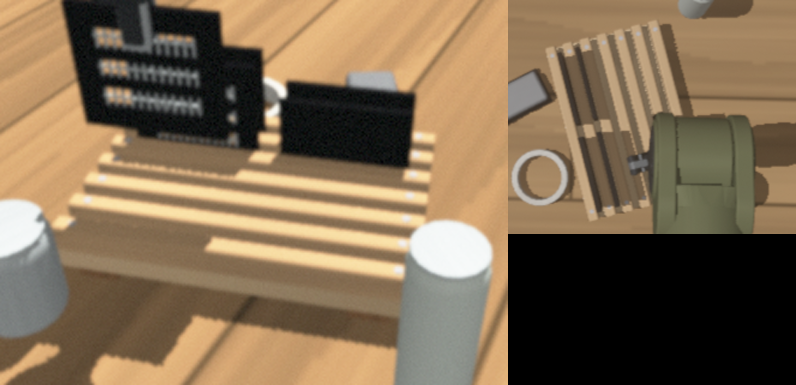

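```bash
python3 - <<'E'
from h import *
f=vision.grab_frame("scene"); t=vision.grab_frame("top")
cv=lambda u:((u-[190,190]+.4)*5).round(0)
for x in (-.09,-.06,-.03,0,.03): print("rib",x,cv(proj(f,W(x,.14,.05))[0]))
p,R=st()
for dx in(-.004,.004):
  for dz in (.07,.075,.08): print("pan",dx,dz,cv(proj(f,p+R.apply([-.06,-dx,dz]))[0]),cv(proj(f,p+R.apply([.06,-dx,dz]))[0]))
# screws world by ray
for uv in((5,535),(50,470),(92,410),(133,352),(165,298)):
  q=rayz(f,np.array(uv)/5+190-.4,.05)[0]-[*c,0]; print(uv,(q@xr).round(4),(q@yr).round(4))
Z=lambda a:np.array(a)/3.1+[230,155]-0.34
for uv in ((487,461),(441,472),(396,484),(380,60),(336,71),(291,82),(247,94),(203,106),(158,117),(113,128),(216,530)):
  q=rayz(t,Z(uv),.05)[0]-[*c,0]; print("top",uv,(q@xr).round(4),(q@yr).round(4))
E
```

```text
rib -0.09 [-18. 532.]
rib -0.06 [ 29. 467.]
rib -0.03 [ 72. 406.]
rib 0 [112. 350.]
rib 0.03 [149. 297.]
t 16.0 rack xyz [-46.6  69.2 201.7] theta 90.1 F [-0.1  0.4 -0.9] q [ 0.5   0.09 -0.49  1.8   0.04  1.26 -1.3 ] w 0.0066
pan -0.004 0.07 [ 28. 229.] [434. 278.]
pan -0.004 0.075 [ 31. 244.] [435. 293.]
pan -0.004 0.08 [ 34. 258.] [437. 308.]
pan 0.004 0.07 [ 41. 214.] [443. 262.]
pan 0.004 0.075 [ 44. 228.] [444. 277.]
pan 0.004 0.08 [ 47. 243.] [445. 292.]
(5, 535) -0.0897 0.133
(50, 470) -0.0599 0.1331
(92, 410) -0.0304 0.133
(133, 352) 0.0002 0.1327
(165, 298) 0.0304 0.1345
top (487, 461) -0.092 0.1345
top (441, 472) -0.0613 0.1343
top (396, 484) -0.0312 0.1347
top (380, 60) -0.0888 -0.1359
top (336, 71) -0.0591 -0.1358
top (291, 82) -0.0287 -0.1359
top (247, 94) 0.0012 -0.1352
top (203, 106) 0.0311 -0.1345
top (158, 117) 0.0614 -0.1347
top (113, 128) 0.0918 -0.1348
top (216, 530) 0.089 0.1355
```

Call:
servo_tool:
  motion:
    - {"dr":[0,0,0],"slide":[-1,-2,20],"grip":0}
    - {"dr":[0,0,0],"slide":[0,0,20],"grip":0}
    - {"dr":[0,0,0],"slide":[0,0,15],"grip":0}
    - {"dr":[0,0,0],"slide":[0,0,10],"grip":0}
    - {"dr":[0,0,0],"slide":[0,0,0],"grip":0}
    - {"dr":[0,0,0],"slide":[0,0,0],"grip":0}

```text
t: 16.6
position: [0.5164, -0.0447, 0.1373]
tcp_rot: [0.991, 0.132, 0.001, 0.001]
force: [1.0, 0.1, -0.9]
gripper_width: 0.007
```

```bash
python3 - <<'E'
from h import *
go(-.045,.07,.1025,90,0.2)
f=vision.grab_frame("scene")
cv2.imwrite("pics/z15.png",cv2.resize(f["frame"][190:310,190:330],None,fx=5,fy=5,interpolation=cv2.INTER_CUBIC)[:,:,::-1])
st()
E
```

```text
t 16.6 rack xyz [-44.4  69.8 137.3] theta 90.1 F [ 1.   0.1 -0.9] q [ 0.49  0.14 -0.49  1.88  0.07  1.14 -1.33] w 0.007
-> rotvec(tool) [ 0.002 -0.003 -0.005]  slide in current tool [-0.3  0.6 34.8]  slide in new tool [-0.2  0.6 34.8]
t 16.65 rack xyz [-44.5  69.5 137.7] theta 90.1 F [-0.7 -0.5 -0.3] q [ 0.49  0.14 -0.49  1.88  0.07  1.14 -1.33] w 0.0073
```

View pics/z15.png

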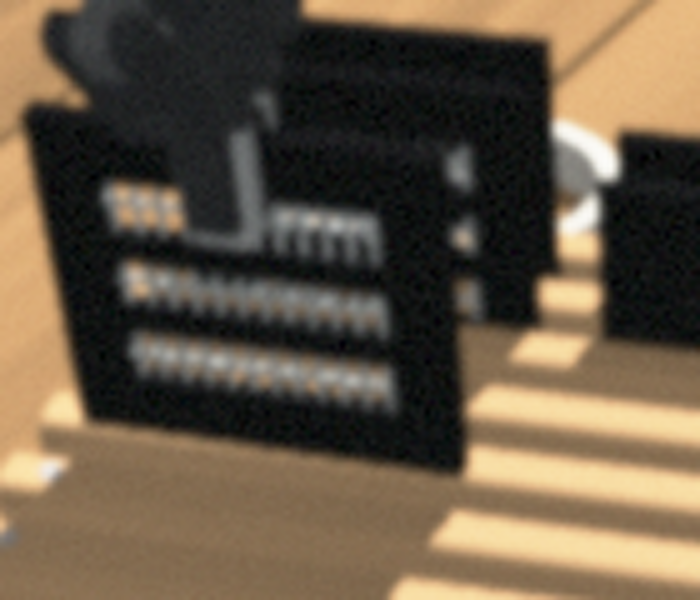

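```bash
python3 - <<'E'
from h import *
f=vision.grab_frame("scene")
for z in(.058,.061,.064):
  q=rayz(f,np.array([(88,418),(462,472)])/5+190-.4,z)-[*c,0]; print(z,(q@xr).round(4),(q@yr).round(4))
q=rayz(f,np.array([(26,105)])/5+190-.4,.171)-[*c,0]; print((q@xr).round(4),(q@yr).round(4))
E
```

```text
0.058 [-0.0434 -0.0443] [0.1269 0.008 ]
0.061 [-0.0468 -0.0477] [0.1249 0.0068]
0.064 [-0.0501 -0.051 ] [0.1228 0.0056]
[-0.0475] [0.1236]
```

Call:
servo_tool:
  motion:
    - {"dr":[0,0,0],"slide":[0,0,6],"grip":0}
    - {"dr":[0,0,0],"slide":[0,0,6],"grip":0}
    - {"dr":[0,0,0],"slide":[0,0,6],"grip":0}
    - {"dr":[0,0,0],"slide":[0,0,6],"grip":0}
    - {"dr":[0,0,0],"slide":[0,0,0],"grip":0}

```text
t: 17.2
position: [0.5156, -0.0451, 0.1118]
tcp_rot: [0.991, 0.132, 0.001, 0.001]
force: [0.2, -1.9, -1.8]
gripper_width: 0.0068
```

```bash
python3 look.py 16
```

```text
t 17.2 rack xyz [-44.6  70.7 111.8] theta 90.1 F [ 0.2 -1.9 -1.8] q [ 0.49  0.17 -0.49  1.91  0.09  1.09 -1.34] w 0.0068
```

View pics/l16.png

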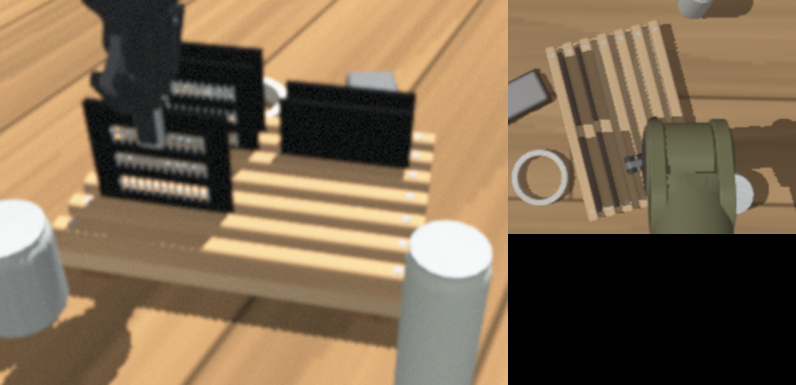

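No contact resistance and the panel is in the slot; I'll keep lowering until it seats.

Call:
servo_tool:
  motion:
    - {"dr":[0,0,0],"slide":[0,0,4],"grip":0}
    - {"dr":[0,0,0],"slide":[0,0,3],"grip":0}
    - {"dr":[0,0,0],"slide":[0,0,0],"grip":0}

```text
t: 17.6
position: [0.5162, -0.0449, 0.1057]
tcp_rot: [0.991, 0.132, 0.001, 0.001]
force: [0.5, -1.7, -2.2]
gripper_width: 0.0069
```

```bash
python3 -c "
from h import *
st()"
```

```text
t 17.6 rack xyz [-44.5  70.  105.7] theta 90.1 F [ 0.5 -1.7 -2.2] q [ 0.48  0.17 -0.49  1.91  0.09  1.07 -1.35] w 0.0069
```

Call:
servo_tool:
  motion:
    - {"dr":[0,0,0],"slide":[0,0,2],"grip":0}
    - {"dr":[0,0,0],"slide":[0,0,2],"grip":0}
    - {"dr":[0,0,0],"slide":[0,0,0],"grip":0}
    - {"dr":[0,0,0],"slide":[0,0,0],"grip":0}

```text
t: 18.0
position: [0.5162, -0.0451, 0.1051]
tcp_rot: [0.991, 0.132, 0.001, 0.002]
force: [-8.3, -1.4, 20.6]
gripper_width: 0.0069
```

```bash
python3 look.py 17; python3 - <<'E'
from h import *
for d in spotter.tip_of("loose_mid","scene")[:2]:
  q=np.array(d["centre"])-np.array([*c,0]); print((q@xr).round(3),(q@yr).round(3),q[2].round(3),d["confidence"])
E
```

```text
t 18.0 rack xyz [-44.7  70.  105.1] theta 90.2 F [-8.3 -1.4 20.6] q [ 0.48  0.17 -0.49  1.91  0.1   1.07 -1.35] w 0.0069
-0.045 0.067 0.084 0.56
-0.169 -0.167 -0.003 0.54
```

View pics/l17.png

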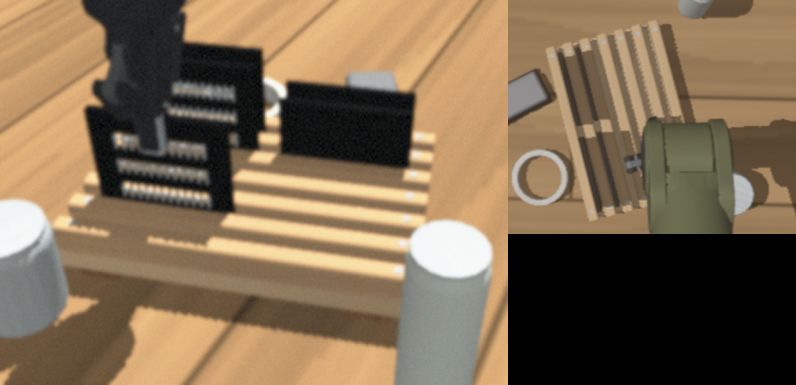

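Call:
servo_tool:
  motion:
    - {"dr":[0,0,0],"slide":[0,0,-1.5],"grip":0}
    - {"dr":[0,0,0],"slide":[0,0,0],"grip":0.15}
    - {"dr":[0,0,0],"slide":[0,0,0],"grip":0.25}
    - {"dr":[0,0,0],"slide":[0,0,0],"grip":0.4}
    - {"dr":[0,0,0],"slide":[0,0,0],"grip":0.6}
    - {"dr":[0,0,0],"slide":[0,0,0],"grip":0.6}
    - {"dr":[0,0,0],"slide":[0,0,0],"grip":0.6}

```text
t: 18.85
position: [0.516, -0.0446, 0.1032]
tcp_rot: [0.991, 0.132, 0.001, 0.001]
force: [0.3, 0.2, -0.0]
gripper_width: 0.051
```

```bash
python3 look.py 18
```

```text
t 18.85 rack xyz [-44.2  70.1 103.2] theta 90.1 F [ 0.3  0.2 -0. ] q [ 0.48  0.18 -0.49  1.92  0.1   1.07 -1.35] w 0.051
```

View pics/l18.png

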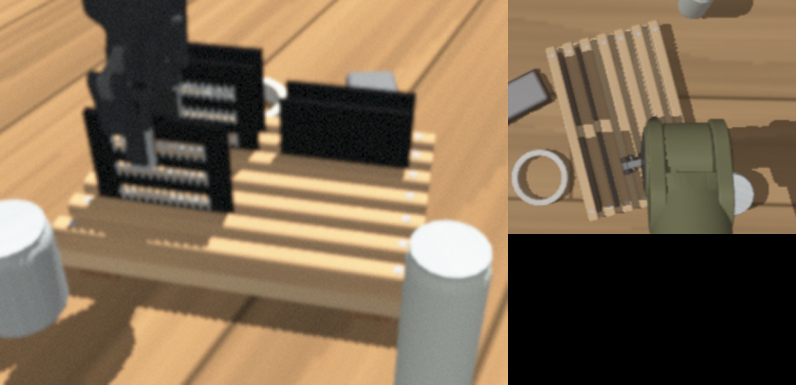

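Call:
servo_tool:
  motion:
    - {"dr":[0,0,0],"slide":[0,0,-5],"grip":0.6}
    - {"dr":[0,0,0],"slide":[0,0,-15],"grip":0.6}
    - {"dr":[0,0,0],"slide":[0,0,-25],"grip":0.6}
    - {"dr":[0,0,0],"slide":[0,0,-40],"grip":0.6}
    - {"dr":[0,0,0],"slide":[0,0,-45],"grip":0.6}
    - {"dr":[0,0,0],"slide":[0,45,0],"grip":0.6}
    - {"dr":[0,0,0],"slide":[0,45,0],"grip":0.6}
    - {"dr":[0,0,0],"slide":[0,45,0],"grip":0.6}
    - {"dr":[0,0,0],"slide":[0,45,0],"grip":0.6}
    - {"dr":[0,0,0],"slide":[0,0,0],"grip":0.6}
    - {"dr":[0,0,0],"slide":[0,0,0],"grip":0.6}

```text
t: 20.05
position: [0.5629, -0.2194, 0.2345]
tcp_rot: [0.991, 0.131, 0.002, 0.001]
force: [0.7, 0.7, -0.0]
gripper_width: 0.051
```

```bash
python3 look.py 19; python3 - <<'E'
from h import *
for n in("loose_mid","vent_front_mid","vent_back_mid","plain_front_mid","plain_back_mid","filler_tin","spray_can","tape_roll"):
 for cam in("scene","top"):
  for d in spotter.tip_of(n,cam)[:2]:
   q=np.array(d["centre"])-np.array([*c,0]); print(n,cam,(q@xr).round(3),(q@yr).round(3),q[2].round(3),round(d["confidence"],2))
f=vision.grab_frame("scene")
cv2.imwrite("pics/z19.png",cv2.resize(f["frame"][190:310,190:330],None,fx=5,fy=5,interpolation=cv2.INTER_CUBIC)[:,:,::-1])
E
```

```text
t 20.05 rack xyz [-225.1   71.   234.5] theta 90.1 F [ 0.7  0.7 -0. ] q [ 0.64  0.24 -0.37  1.56  0.09  1.35 -1.05] w 0.051
loose_mid scene -0.048 0.065 0.083 0.78
loose_mid top -0.051 0.069 0.083 0.76
loose_mid top 0.166 0.056 -0.0 0.27
vent_front_mid scene 0.047 0.067 0.08 0.86
vent_front_mid scene 0.042 -0.071 0.022 0.38
vent_front_mid top 0.045 0.073 0.079 0.56
vent_back_mid scene 0.074 0.074 0.079 0.87
vent_back_mid scene -0.048 0.066 0.082 0.34
plain_front_mid scene 0.046 -0.07 0.062 0.97
plain_front_mid top 0.044 -0.071 0.069 0.66
plain_front_mid top -0.167 -0.17 0.002 0.63
plain_back_mid scene 0.214 -0.291 0.039 0.95
plain_back_mid scene 0.074 -0.068 0.065 0.92
plain_back_mid top 0.074 -0.066 0.066 0.9
plain_back_mid top 0.012 -0.278 0.042 0.77
filler_tin scene -0.142 0.163 0.002 0.67
filler_tin top -0.142 0.166 0.002 0.83
spray_can scene -0.173 -0.167 -0.002 0.92
spray_can top -0.167 -0.172 0.003 0.89
tape_roll scene 0.164 0.063 0.0 0.74
tape_roll scene 0.074 -0.068 0.062 0.46
tape_roll top 0.166 0.058 0.002 0.83
```

View pics/l19.png

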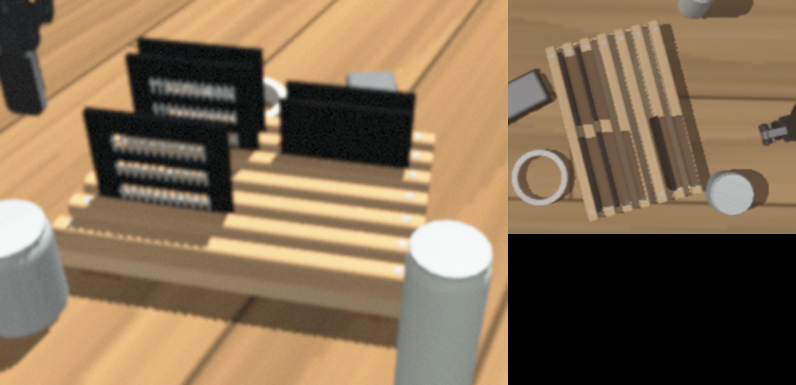

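View pics/z19.png

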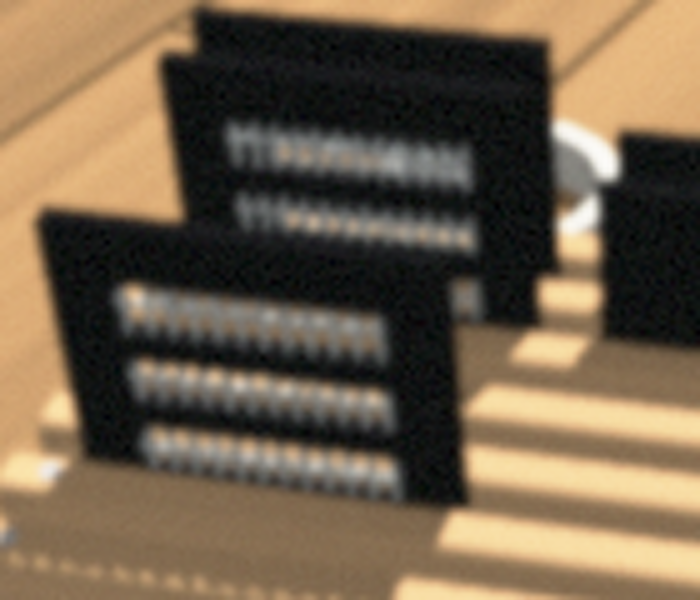

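```bash
python3 - <<'E'
from h import *
f=vision.grab_frame("scene")
for z in(.132,.136,.140):
  q=rayz(f,np.array([(40,213),(450,265)])/5+190-.4,z)-[*c,0]; print(z,(q@xr).round(4),(q@yr).round(4))
q=rayz(f,np.array([(85,457),(466,503)])/5+190-.4,.05)-[*c,0]; print((q@xr).round(4),(q@yr).round(4))
E
```

```text
0.132 [-0.0428 -0.0441] [0.1291 0.0066]
0.136 [-0.0483 -0.0496] [0.1257 0.0046]
0.14 [-0.0538 -0.0551] [0.1223 0.0027]
[-0.0521 -0.0486] [0.1253 0.006 ]
```

```bash
python3 -c "
from rig import workorder
print(workorder.close_job())"
```

```text
the job is handed in; nothing more can be done
None
```

The loose vent panel now stands on its long edge in slot 2, in front of the two vent panels, and the job is handed in at about 20 s of the 53 s allowed. No verdict was reported.

**What I did:**
- The first try was to lift the front edge with one finger. The panel slipped about 25 mm back on the ribs and lay flat again, still well clear of the standing panels.
- I then pinched the front edge at about 14 degrees, pulled the panel forward 25 mm and gripped it again deeper. From there I lifted it, turned it upright and lowered it until it met the slot floor, with about 20 N of resistance. Then I let go and backed away.

**Last checks:**
- **Loose panel:** the networks put its centre about 48 to 51 mm in front of the rack's middle (slot 2 is at 45 mm), 83 mm above the bench and 65 to 69 mm along the slot. vent_front is at 67 to 73 mm, so the sideways offset is only a few mm. The picture shows it nearly upright, level and parallel to the slot.
- **Everything else:** the other panels, the tin, the can and the tape roll all read as before, within measurement error. I did not measure the sanding block, though it looks unmoved in the pictures.
- **Robot:** it was clear of everything, with the force reading near zero.
- **Disagreements:** the height readings of 82 to 83 mm are slightly above the nominal 81 mm, within the networks' 4 mm error. The top camera put the rack's angle about 0.6 degrees off the value I used, which did not affect the fit.

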